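# Count returned terminal blocks back into stock

## Robot

A 6-joint arm with a two-finger parallel gripper is mounted at the origin on the work surface. World frame = base frame: x ahead of the robot, y to its left, z up, the work surface at z = 0. Lengths are in m, angles in rad, forces in N, time in s.
With the tool pointing down it reaches from about 0.3 to 0.775 m from the base axis. Payload 14.6 kg.
Tool frame: the origin (TCP) lies on the centre line of the jaws, within the pads' length; the fingertips stand 25 mm ahead of it and the grasp point (between the pads) lies 6 mm ahead of it (nose_length is the distance from the TCP to the fingertips, in m); x points along the fingers, z is the direction in which the jaws open and shut, and the axes are right-handed (so a half turn about x gives the same grasp; the last joint's range is limited). The gripper opens to 94 mm and grips with 3 to 60 N. Pads are 16 mm wide; open, the fingers measure 119 mm over their backs; the gripper's body (75 mm by 177 mm) begins 78 mm behind the grasp point.
Start: joints at [-1.238, 0.3, 1.521, -0, 1.321, -0.067], TCP at [0.214, -0.507, 0.23] pointing down, gripper open.
Joint ranges: [-3.03, 3.03], [-0.79, 2.21], [0.23, 2.52], [-1.04, 4.18], [0, 3.07], [-2.55, 2.55]. Speed limits (rad/s): [2.22, 2.22, 2.57, 3.14, 3.14, 3.14].

## Interface

Orientations are given as [roll, pitch, yaw] about the fixed x, y, z axes, in that order (R = Rz(yaw) Ry(pitch) Rx(roll)).
In Python, from station import move_ptp, movel, set_joints, let_go, close, pause, ik, grab_frame, get_calibration, PlanningError, finish_job, current_time, current_joint_pos, current_qvel, current_joint_efforts, current_tcp_pos, current_orientation, current_wrist_force, current_moment, current_opening, nose_length gives the robot as it stands. The module is installed in compiled form; this text tells all that it offers. Calls block until the motion is done:
- move_ptp(position, orientation): joint-space move of the TCP to a pose.
- movel(position, orientation=None, feed=0.15, threshold=None): straight line of the TCP; orientation=None keeps the orientation; feed is the mean speed in m/s. With threshold (N) it stops when the force on the tool has changed by that much, and returns True; else False.
- set_joints(angles): joint-space move.
- let_go() and close(grip_force=None): open the fingers fully, or close them until they stop; grip_force is the grip in N (None keeps the last).
- pause(seconds).
- ik(position, orientation): joint angles nearest the present ones, or None.
- grab_frame(name): name is "side" or "top"; returns (picture, depth): 400x640x3 uint8, blue, green, red; 400x640 float32, m along the optical axis (not along the pixel's ray), 0 where there is no reading.
- get_calibration(name): a dict with "camera_matrix" (3x3 intrinsics, pixels), "eye" and "rotation" of the camera in the world. Camera axes: x right, y down, z forward; pixel columns grow to the right and rows downward; lengths in m; the calibration is good to about 2 mm. A picture is of the moment at which its call begins. get_calibration takes no time and is no camera call.
A pose or a line that the arm cannot do raises PlanningError and nothing moves.
- finish_job(): hands the job in, once; it reports no verdict.
Readings, each from a call of its own:
- current_time(): time.
- current_joint_pos(): joint angles.
- current_qvel(): joint speeds.
- current_joint_efforts(): joint torques, N m.
- current_tcp_pos(): TCP position.
- current_orientation(): TCP orientation.
- current_wrist_force(): force on the tool from outside, world axes, zero at the start.
- current_moment(): the same for the moment, N m.
- current_opening(): finger opening in m.
Only numpy, scipy, OpenCV 4.12 (cv2) and the standard library are available. Lean on these libraries where they do the work, as an engineer would, in place of code of your own. Each camera call takes 0.05 s, during which the arm holds its last target.

## Task

Book the leftover terminal blocks back into stock: pour the blocks out of the cup into the scoop on the scale, add the blocks lying loose on the bench to the scoop, and with all of them in the scoop, resting on the scale, press the count key. Then lift the scoop by its grip and tip the blocks out into the stock box, so that every block ends up in the box. Leave the empty scoop centred on the scale's platter and the empty cup upright in the middle of its mat, and leave the other things on the bench alone.

Things in the scene. Friction and masses are not known exactly. Their poses are not given: they have to be found in the camera images.
- scoop: aluminium scale scoop: tray open at its mouth (-x), 157 mm long (x -80 to +77), 128 wide, 160 g. Origin under its centre at its feet; z up. Floor top 7 mm up, flat from x -30 to 75; before that it slopes up 16 deg to the mouth edge. Side wall tops 33 mm up, rear 43. Slippery: blocks slide off when tipped mouth-down 35 deg. Starts on the platter, mouth to robot
- scoop_grip (a point): middle of the scoop's black upright grip slab, 40 (x) x 12 (y) x 83 mm, standing at the rear: the point is at x = +75, 64 mm above the scoop's origin (slab top 90 mm): pinch it across y from above; axes as the scoop's
- scoop_lip (a point): middle of the scoop's mouth edge: x = -80, 21 mm above the scoop's origin
- cup: steel pouring cup, 52 (x) x 66 (y) mm at the base, 64 mm high, 150 g; origin under its base, z up. The front (-x) wall slants outward 35 deg to a pouring lip. Inside 60 mm wide, floor 4 mm thick, slippery: blocks slide out over the lip when it is tipped lip-down 75 deg or more. Starts upright on the mat, lip to the robot (-x)
- cup_grip (a point): point on the cup's black upright grip slab, 36 (x) x 12 (y) x 70 mm, at its rear: the point is at x = +47, 52 mm above the cup's origin (slab top 72 mm): pinch it across y from above; axes as the cup's
- cup_lip (a point): middle of the cup's pouring lip edge: x = -66, 64 mm above the cup's origin
- scale: white counting scale, fixed, 235 (x) x 190 (y) x 36 mm, origin on the bench under the middle of its platter; body from x = -140 to +95; its narrow side with key and display points to -x (the robot)
- scale_platter (a point): centre of the top of the scale's steel platter (165 x 150 mm), 42 mm above the bench; axes as the scale's
- count_key (a joint): travel of the count key, a round spring button 24 mm across in a black housing on the scale's robot-side apron: 0 = up, 0.006 m = fully down (5 N); springs back; counts as pressed beyond 0.0045
- count_key_top (a point): centre of the top of the count key
- stock_box: black open stock box, fixed, 200 (x) x 170 (y) x 65 mm, walls and floor 5 mm; origin under its centre
- mat: black rubber mat, fixed, 150 x 110 x 3 mm, origin under its centre: where the cup stands
- locknut: bystander: steel ring 28 mm across, 9 mm high, lying among the loose blocks
- screwdriver: bystander: screwdriver lying at the back of the bench
- cup_block1: white porcelain terminal block, a plain oblong 20 x 26 x 16 mm (its x, y, z) with two small brass screws, about 22 g; origin at its centre; may end up lying on any face; starts in the cup, if present
- cup_block2: white porcelain terminal block, a plain oblong 20 x 26 x 16 mm (its x, y, z) with two small brass screws, about 22 g; origin at its centre; may end up lying on any face; starts in the cup, if present
- cup_block3: white porcelain terminal block, a plain oblong 20 x 26 x 16 mm (its x, y, z) with two small brass screws, about 22 g; origin at its centre; may end up lying on any face; starts in the cup, if present
- cup_block4: white porcelain terminal block, a plain oblong 20 x 26 x 16 mm (its x, y, z) with two small brass screws, about 22 g; origin at its centre; may end up lying on any face; starts in the cup, if present
- loose_block1: white porcelain terminal block, a plain oblong 20 x 26 x 16 mm (its x, y, z) with two small brass screws, about 22 g; origin at its centre; may end up lying on any face; starts lying on the bench, if present
- loose_block2: white porcelain terminal block, a plain oblong 20 x 26 x 16 mm (its x, y, z) with two small brass screws, about 22 g; origin at its centre; may end up lying on any face; starts lying on the bench, if present
- loose_block3: white porcelain terminal block, a plain oblong 20 x 26 x 16 mm (its x, y, z) with two small brass screws, about 22 g; origin at its centre; may end up lying on any face; starts lying on the bench, if present
- loose_block4: white porcelain terminal block, a plain oblong 20 x 26 x 16 mm (its x, y, z) with two small brass screws, about 22 g; origin at its centre; may end up lying on any face; starts lying on the bench, if present
Not all that is in view belongs to the job. Leave any pink or purple look-alike of the loose_block4 alone.

How it is judged:
On the way, in this order (a step that is already met when the one before it is completed fails the run):
1. the cup is tipped over the scoop (angle between cup's own z axis and vertical above 0.8 rad and horizontal distance between cup_lip and scoop below 0.11 m), for 0.1 s.
2. all the blocks lie in the scoop, and the scoop rests level on the platter (horizontal distance between scoop and scale_platter below 0.03 m and z of scoop in the frame of scale_platter between -0.004 and 0.006 m and angle between scoop's own z axis and vertical below 0.06 rad and x of cup_block1 in the frame of scoop between -0.085 and 0.08 m and y of cup_block1 in the frame of scoop between -0.062 and 0.062 m and z of cup_block1 in the frame of scoop between 0 and 0.06 m and x of cup_block2 in the frame of scoop between -0.085 and 0.08 m and y of cup_block2 in the frame of scoop between -0.062 and 0.062 m and z of cup_block2 in the frame of scoop between 0 and 0.06 m and x of cup_block3 in the frame of scoop between -0.085 and 0.08 m and y of cup_block3 in the frame of scoop between -0.062 and 0.062 m and z of cup_block3 in the frame of scoop between 0 and 0.06 m and x of cup_block4 in the frame of scoop between -0.085 and 0.08 m and y of cup_block4 in the frame of scoop between -0.062 and 0.062 m and z of cup_block4 in the frame of scoop between 0 and 0.06 m and x of loose_block1 in the frame of scoop between -0.085 and 0.08 m and y of loose_block1 in the frame of scoop between -0.062 and 0.062 m and z of loose_block1 in the frame of scoop between 0 and 0.06 m and x of loose_block2 in the frame of scoop between -0.085 and 0.08 m and y of loose_block2 in the frame of scoop between -0.062 and 0.062 m and z of loose_block2 in the frame of scoop between 0 and 0.06 m and x of loose_block3 in the frame of scoop between -0.085 and 0.08 m and y of loose_block3 in the frame of scoop between -0.062 and 0.062 m and z of loose_block3 in the frame of scoop between 0 and 0.06 m and x of loose_block4 in the frame of scoop between -0.085 and 0.08 m and y of loose_block4 in the frame of scoop between -0.062 and 0.062 m and z of loose_block4 in the frame of scoop between 0 and 0.06 m), for 0.3 s.
3. the count key is pressed while all the blocks are in the scoop on the scale (all of step 2 and value of joint count_key above 0.0045 m), for 0.02 s.
4. the scoop is tipped over the stock box (angle between scoop's own z axis and vertical above 0.4 rad and horizontal distance between scoop_lip and stock_box below 0.14 m), for 0.02 s.
At the end, for the whole second after the job is handed in: every block lies in the stock box below its rim; the scoop rests level on the platter, its centre within 30 mm of the platter's; the cup stands upright on the mat, its centre within 35 mm of the mat's; both at rest (horizontal distance between scoop and scale_platter below 0.03 m and z of scoop in the frame of scale_platter between -0.004 and 0.006 m and angle between scoop's own z axis and vertical below 0.06 rad and x of cup_block1 in the frame of stock_box between -0.098 and 0.098 m and y of cup_block1 in the frame of stock_box between -0.083 and 0.083 m and z of cup_block1 in the frame of stock_box between 0 and 0.062 m and x of cup_block2 in the frame of stock_box between -0.098 and 0.098 m and y of cup_block2 in the frame of stock_box between -0.083 and 0.083 m and z of cup_block2 in the frame of stock_box between 0 and 0.062 m and x of cup_block3 in the frame of stock_box between -0.098 and 0.098 m and y of cup_block3 in the frame of stock_box between -0.083 and 0.083 m and z of cup_block3 in the frame of stock_box between 0 and 0.062 m and x of cup_block4 in the frame of stock_box between -0.098 and 0.098 m and y of cup_block4 in the frame of stock_box between -0.083 and 0.083 m and z of cup_block4 in the frame of stock_box between 0 and 0.062 m and x of loose_block1 in the frame of stock_box between -0.098 and 0.098 m and y of loose_block1 in the frame of stock_box between -0.083 and 0.083 m and z of loose_block1 in the frame of stock_box between 0 and 0.062 m and x of loose_block2 in the frame of stock_box between -0.098 and 0.098 m and y of loose_block2 in the frame of stock_box between -0.083 and 0.083 m and z of loose_block2 in the frame of stock_box between 0 and 0.062 m and x of loose_block3 in the frame of stock_box between -0.098 and 0.098 m and y of loose_block3 in the frame of stock_box between -0.083 and 0.083 m and z of loose_block3 in the frame of stock_box between 0 and 0.062 m and x of loose_block4 in the frame of stock_box between -0.098 and 0.098 m and y of loose_block4 in the frame of stock_box between -0.083 and 0.083 m and z of loose_block4 in the frame of stock_box between 0 and 0.062 m and horizontal distance between cup and mat below 0.035 m and angle between cup's own z axis and vertical below 0.08 rad and z of cup in the frame of mat between 0 and 0.008 m and linear speed of each of scoop, cup below 0.02 m/s); the robot touches nothing.
It fails at once if the screwdriver is pushed more than 60 mm (distance of screwdriver from where it was at the start of the episode above 0.06 m).
It fails at once if the locknut is pushed more than 80 mm (distance of locknut from where it was at the start of the episode above 0.08 m).
Of cup_block1, cup_block2, cup_block3, cup_block4 only 2 to 4 are there at a start; the rules pass over those that are not, and their reading is None.
Of loose_block1, loose_block2, loose_block3, loose_block4 only 2 to 4 are there at a start; the rules pass over those that are not, and their reading is None.
At some moment in a run one of loose_block1, loose_block2, loose_block3, loose_block4 may be knocked a few centimetres aside while the robot is not near it.
It also fails if it takes over 210 s, if anything falls off the work surface, if the arm or the gripper's body presses on something with over 40 N, if the wrist force passes 120 N, or if a joint passes its speed limit or range.

## Working session

There is one attempt and no reset: what is moved stays moved. The work goes in short steps, each a Python script; the robot and the scene stay as the last script left them, time stands still between calls to the robot, and variables do not carry over. Pictures are saved under pics/ and viewed, and the job is handed in when it is done.

```bash
ls; mkdir -p pics
cat > h.py <<'E'
import numpy as np, cv2
from station import *
def snap(n,tag):
    im,d=grab_frame(n); cv2.imwrite(f'pics/{tag}.png',im); np.save(f'pics/{tag}.npy',d); return im,d
def pts(n,d):
    c=get_calibration(n);K=np.array(c['camera_matrix']);R=np.array(c['rotation']);e=np.array(c['eye'])
    v,u=np.mgrid[0:d.shape[0],0:d.shape[1]]
    ray=np.stack([(u-K[0,2])/K[0,0],(v-K[1,2])/K[1,1],np.ones_like(d)],-1)
    return (ray*d[...,None])@R.T+e
def ray(n,u,v,z):
    c=get_calibration(n);K=np.array(c['camera_matrix']);R=np.array(c['rotation']);e=np.array(c['eye'])
    r=R@np.array([(u-K[0,2])/K[0,0],(v-K[1,2])/K[1,1],1.]); return e+r*(z-e[2])/r[2]
E
python3 - <<'E'
from h import *
for n in('side','top'):
    c=get_calibration(n); print(n,c); snap(n,n+'0')
print(current_time(),current_orientation(),current_tcp_pos(),current_opening(),nose_length)
E
```

```text
pics
side {'camera_matrix': array([[440.47692964,   0.        , 319.75272861],
       [  0.        , 440.47692964, 201.23981854],
       [  0.        ,   0.        ,   1.        ]]), 'eye': array([0.38950083, 0.62045832, 0.68174898]), 'rotation': array([-2.28231801,  0.01447455, -2.91005303])}
top {'camera_matrix': array([[498.37720071,   0.        , 323.81342341],
       [  0.        , 498.37720071, 202.79604289],
       [  0.        ,   0.        ,   1.        ]]), 'eye': array([ 0.38251832, -0.04455086,  1.20168784]), 'rotation': array([-2.98886504,  0.00575523, -1.54341478])}
0.1 [3.06301236 1.5697694  1.8919682 ] [ 0.21400131 -0.50643203  0.2299518 ] 0.09386719075900085 0.025
```

```bash
cat > h.py <<'E'
import numpy as np, cv2
from station import *
from scipy.spatial.transform import Rotation as Ro
def cal(n):
    c=get_calibration(n);return np.array(c['camera_matrix']),Ro.from_euler('xyz',c['rotation']).as_matrix(),np.array(c['eye'])
def snap(n,tag):
    im,d=grab_frame(n); cv2.imwrite(f'pics/{tag}.png',im); np.save(f'pics/{tag}.npy',d); return im,d
def pts(n,d):
    K,R,e=cal(n)
    v,u=np.mgrid[0:d.shape[0],0:d.shape[1]]
    ray=np.stack([(u-K[0,2])/K[0,0],(v-K[1,2])/K[1,1],np.ones_like(d)],-1)
    return (ray*d[...,None])@R.T+e
def ray(n,u,v,z):
    K,R,e=cal(n)
    r=R@np.array([(u-K[0,2])/K[0,0],(v-K[1,2])/K[1,1],1.]); return e+r*(z-e[2])/r[2]
def proj(n,p):
    K,R,e=cal(n); c=R.T@(np.array(p)-e); q=K@c; return q[:2]/q[2]
E
python3 - <<'E'
from h import *
for n in('side','top'):
    d=np.load(f'pics/{n}0.npy');P=pts(n,d)
    for v in (100,200,300):print(n,[P[v,u].round(3).tolist() for u in(50,200,350,500,600)])
a=cv2.imread('pics/side0.png')
E
```

```text
side [[2.084, -0.928, -0.3], [1.834, -1.847, -0.749], [0.572, -0.484, 0.091], [0.169, -0.551, 0.1], [0.174, 0.072, 0.421]]
side [[2.069, -0.664, -0.701], [0.848, -0.07, 0.019], [0.511, -0.167, -0.0], [0.39, 0.62, 0.682], [0.143, 0.121, 0.308]]
side [[0.867, 0.332, 0.162], [0.736, 0.18, 0.001], [0.46, 0.118, 0.001], [0.187, 0.056, -0.0], [0.041, 0.07, 0.061]]
top [[0.812, 0.668, -0.002], [0.77, 0.248, 0.14], [0.83, -0.091, 0.001], [0.841, -0.469, -0.002], [0.847, -0.719, -0.001]]
top [[0.551, 0.616, 0.038], [0.566, 0.27, 0.001], [0.576, -0.096, 0.002], [0.571, -0.431, 0.088], [0.593, -0.707, -0.005]]
top [[0.317, 0.61, 0.003], [0.326, 0.254, 0.003], [0.336, -0.101, 0.001], [0.346, -0.457, -0.004], [0.352, -0.691, -0.0]]
```

View pics/top0.png

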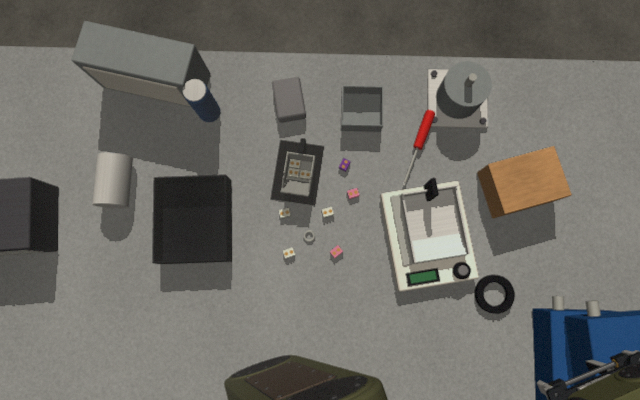

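View pics/side0.png

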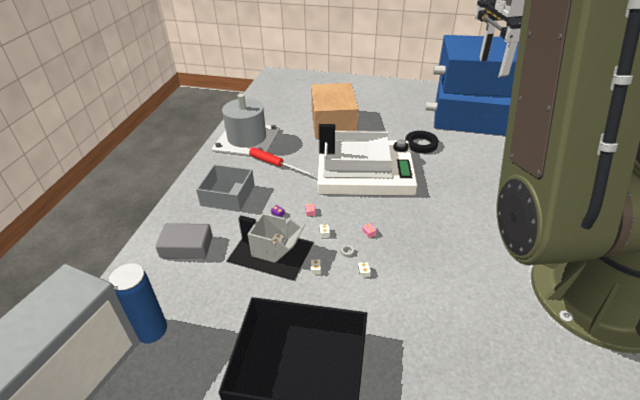

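Run:
```python
from h import *
a=cv2.imread('pics/top0.png')
cv2.imwrite('pics/c1.png',cv2.resize(a[130:280,260:380],None,fx=4,fy=4,interpolation=cv2.INTER_CUBIC)[:600])
cv2.imwrite('pics/c2.png',cv2.resize(a[170:300,370:520],None,fx=4.5,fy=4.5,interpolation=cv2.INTER_CUBIC))
```

```text
(no output)
```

View pics/c1.png

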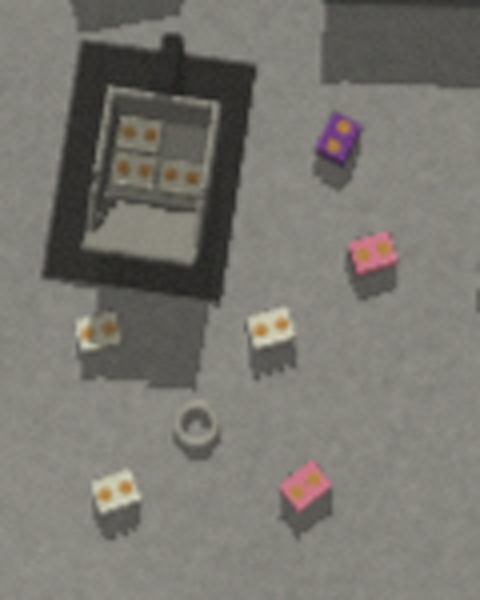

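View pics/c2.png

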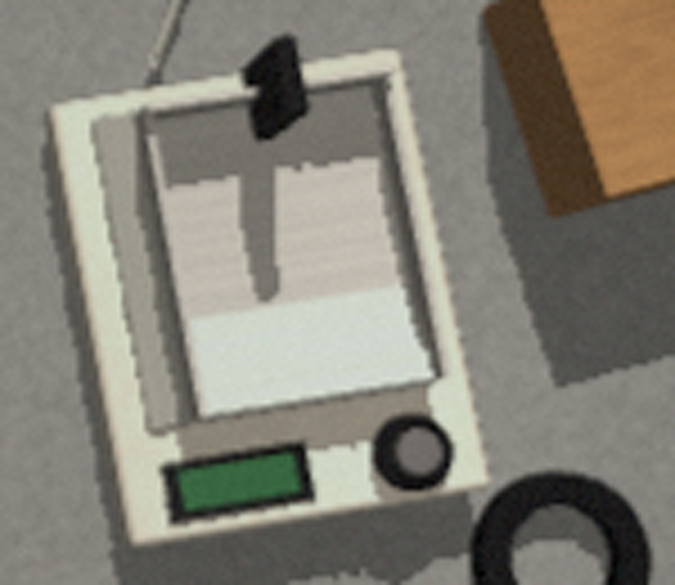

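Run:
```python
from h import *
a=cv2.imread('pics/top0.png');d=np.load('pics/top0.npy');P=pts('top',d);Z=P[...,2]
hsv=cv2.cvtColor(a,cv2.COLOR_BGR2HSV)
def rect(m,tag,z=None):
    xy=P[m][:,:2]
    if z is not None:
        v,u=np.nonzero(m); xy=np.array([ray('top',uu,vv,z)[:2] for uu,vv in zip(u,v)])
    r=cv2.minAreaRect(xy.astype(np.float32)); print(tag,m.sum(),'c',np.round(r[0],4),'sz',np.round(r[1],4),'ang',round(r[2],1),'mean',xy.mean(0).round(4),'z',Z[m].mean().round(4))
# blocks
v,u=np.mgrid[0:400,0:640]
for (cu,cv_) in [(284,212),(328,212),(289,253),(353,193),(337,253),(345,165)]:
    w=(abs(u-cu)<11)&(abs(v-cv_)<11)
    rect(w&(Z>0.010)&(Z<.03),(cu,cv_),0.016)
w=(abs(u-309)<9)&(abs(v-237)<9); rect(w&(Z>.005)&(Z<.03),'nut')
sub=(u>270)&(u<325)&(v>130)&(v<215)
for lo,hi in((.06,.09),):
    rect(sub&(Z>lo)&(Z<hi)&(hsv[...,2]<60),'cupgrip')
    rect(sub&(Z>lo)&(Z<hi),'cup upper')
sub2=(u>370)&(u<490)&(v>170)&(v<300)
rect(sub2&(Z>.12)&(Z<.15),'scoopgrip')
rect(sub2&(Z>.065)&(Z<.08),'scoop sides')
rect(sub2&(Z>.03)&(Z<.05),'scale')
print(np.round(Z[130:190:4,275:322:3]*1000).astype(int))
m=sub2&(Z>.03)
print(np.round(Z[175:300:5,380:485:5]*1000).astype(int))
```

```text
(284, 212) 89 c [0.5393 0.0621] sz [0.02   0.0256] ang 15.7 mean [0.5392 0.0622] z 0.0157
(328, 212) 92 c [ 0.5443 -0.0412] sz [0.0203 0.0258] ang 17.6 mean [ 0.5441 -0.0412] z 0.0157
(289, 253) 93 c [0.444 0.048] sz [0.0195 0.0256] ang 20.0 mean [0.4441 0.048 ] z 0.0155
(353, 193) 88 c [ 0.5915 -0.1016] sz [0.0201 0.0259] ang 15.7 mean [ 0.5917 -0.1014] z 0.0153
(337, 253) 92 c [ 0.4502 -0.0639] sz [0.0199 0.0256] ang 40.0 mean [ 0.4501 -0.0639] z 0.0156
(345, 165) 85 c [ 0.6623 -0.0789] sz [0.0197 0.0265] ang 60.9 mean [ 0.6625 -0.0791] z 0.0158
nut 62 c [ 0.4841 -0.0018] sz [0.0358 0.0258] ang 56.2 mean [0.4861 0.0017] z 0.0084
cupgrip 77 c [0.6893 0.0228] sz [0.012  0.0332] ang 82.9 mean [0.6883 0.0221] z 0.0735
cup upper 304 c [0.6429 0.029 ] sz [0.0661 0.1342] ang 82.8 mean [0.6439 0.0294] z 0.0677
scoopgrip 113 c [ 0.5901 -0.2728] sz [0.0389 0.013 ] ang 11.9 mean [ 0.5898 -0.2718] z 0.1298
scoop sides 471 c [ 0.5344 -0.3246] sz [0.1797 0.2102] ang 10.8 mean [ 0.5266 -0.2943] z 0.0725
scale 5592 c [ 0.5047 -0.3115] sz [0.2453 0.2549] ang 11.2 mean [ 0.4855 -0.2734] z 0.0406
[[ 
[... 2798 characters left out ...]
1  33  34  44  43  76  64  67  40  33  31  37  35  35  35  37
   33   1   5]
 [  0  -1   3  35  35  34  38  34  37  34  34  32  36  37  34  51  52  46
   35  33   2]
 [ -2   5   1  33  36  33  34  37  37  37  39  35  35  33  35  49  59  55
   36  36   0]
 [  0   4   0  30  37  39  42  39  40  40  39  42  34  38  36  46  45  50
   35  32   3]
 [  0   0   3  11  35  34  38  42  38  35  36  41  38  34  38  32  34  35
    1  -1  16]
 [ -2   3  -3  -1  37  31  32  35  39  37  35  30  -2  -2   0   0   2  -1
   -1   1  18]
 [ -5   2   0  -1  30  29  -3   0  -1   0  -1   1  -4   2  -2   0  -1   3
    4  11  15]
 [  3  -1  -3  -5   3   0  -2   1  -1  -2  -2  -1  -1  -1  -2   0  -3  -2
    0  12  18]]
```

Run:
```python
from h import *
a=cv2.imread('pics/top0.png');d=np.load('pics/top0.npy');P=pts('top',d);Z=P[...,2]
g=cv2.cvtColor(a,cv2.COLOR_BGR2GRAY); hsv=cv2.cvtColor(a,cv2.COLOR_BGR2HSV)
v,u=np.mgrid[0:400,0:640]
def comp(m,seed):
    n,l=cv2.connectedComponents(m.astype(np.uint8)); return l==l[seed[1],seed[0]]
def rect(m,tag,z):
    vv,uu=np.nonzero(m); xy=np.array([ray('top',a_,b_,z)[:2] for a_,b_ in zip(uu,vv)])
    r=cv2.minAreaRect(xy.astype(np.float32)); print(tag,m.sum(),'c',np.round(r[0],4),'sz',np.round(r[1],4),'ang',round(r[2],1)); return r
sub=(u>370)&(u<482)&(v>170)&(v<300)
m=comp(cv2.morphologyEx((sub&(Z>.027)&(Z<.095)).astype(np.uint8),cv2.MORPH_OPEN,np.ones((3,3))),(400,260))
rect(m,'scale',.036)
# platter: z ~.042 visible strip + key
sub=(u>450)&(u<475)&(v>258)&(v<283)
k=sub&(hsv[...,2]<70); vv,uu=np.nonzero(k); print('housing px',uu.min(),uu.max(),vv.min(),vv.max())
k2=comp((sub&(abs(u-462)<7)&(abs(v-270)<7)&(g>60)&(Z>.045)).astype(np.uint8),(463,270));vv,uu=np.nonzero(k2);print('key px',k2.sum(),uu.mean(),vv.mean(),Z[k2].mean(),np.median(P[k2],0))
print('key at',ray('top',uu.mean(),vv.mean(),Z[k2].mean()), 'hz',Z[sub&(hsv[...,2]<50)].mean())
sub=(u>265)&(u<330)&(v>130)&(v<215)
m=sub&(g<50)&(Z<.012); rect(comp(cv2.morphologyEx(m.astype(np.uint8),cv2.MORPH_OPEN,np.ones((3,3))),(282,160)),'mat',.003)
sub=(u>140)&(u<240)&(v>165)&(v<275)
m=cv2.morphologyEx((sub&(Z>.055)).astype(np.uint8),cv2.MORPH_OPEN,np.ones((2,2)))>0; rect(m,'box rim',.065)
print('wood z',np.median(Z[165:195,500:550]), 'pot',Z[65:130,428:488].max(),'can',Z[80:120,185:215].max(), 'bin',Z[90:130,340:385].max(),'grey',Z[80:120,275:303].max(),'ring',Z[280:310,478:512].max())
```

```text
Traceback (most recent call last):
  File "h.py", line 14, in ray
    K,R,e=cal(n)
          ~~~^^^
  File "h.py", line 5, in cal
    c=get_calibration(n);return np.array(c['camera_matrix']),Ro.from_euler('xyz',c['rotation']).as_matrix(),np.array(c['eye'])
ValueError: time passes only in moves, steps and waits
```

```bash
python3 - <<'E'
s=open('h.py').read()
s=s.replace("def cal(n):\n","from functools import lru_cache\n@lru_cache\ndef cal(n):\n"); open('h.py','w').write(s)
E
cat > m.py <<'E'
from h import *
a=cv2.imread('pics/top0.png');d=np.load('pics/top0.npy');P=pts('top',d);Z=P[...,2]
g=cv2.cvtColor(a,cv2.COLOR_BGR2GRAY); hsv=cv2.cvtColor(a,cv2.COLOR_BGR2HSV)
v,u=np.mgrid[0:400,0:640]
def comp(m,seed):
    n,l=cv2.connectedComponents(m.astype(np.uint8)); return l==l[seed[1],seed[0]]
def rect(m,tag,z):
    vv,uu=np.nonzero(m); xy=np.array([ray('top',a_,b_,z)[:2] for a_,b_ in zip(uu,vv)])
    r=cv2.minAreaRect(xy.astype(np.float32)); print(tag,m.sum(),'c',np.round(r[0],4),'sz',np.round(r[1],4),'ang',round(r[2],1)); return r
sub=(u>370)&(u<482)&(v>170)&(v<300)
m=comp(cv2.morphologyEx((sub&(Z>.027)&(Z<.095)).astype(np.uint8),cv2.MORPH_OPEN,np.ones((3,3))),(400,260))
rect(m,'scale',.036)
sub=(u>450)&(u<475)&(v>258)&(v<283)
k=sub&(hsv[...,2]<70); vv,uu=np.nonzero(k); print('housing px',uu.min(),uu.max(),vv.min(),vv.max())
k2=comp((sub&(abs(u-462)<7)&(abs(v-270)<7)&(g>60)&(Z>.045)).astype(np.uint8),(463,270));vv,uu=np.nonzero(k2);print('key px',k2.sum(),uu.mean(),vv.mean(),Z[k2].mean(),np.median(P[k2],0))
print('key at',ray('top',uu.mean(),vv.mean(),Z[k2].mean()), 'hz',Z[sub&(hsv[...,2]<50)].mean())
sub=(u>265)&(u<330)&(v>130)&(v<215)
m=sub&(g<50)&(Z<.012); rect(comp(cv2.morphologyEx(m.astype(np.uint8),cv2.MORPH_OPEN,np.ones((3,3))),(282,160)),'mat',.003)
sub=(u>140)&(u<240)&(v>165)&(v<275)
m=cv2.morphologyEx((sub&(Z>.055)).astype(np.uint8),cv2.MORPH_OPEN,np.ones((2,2)))>0; rect(m,'box rim',.065)
print('wood z',np.median(Z[165:195,500:550]), 'pot',Z[65:130,428:488].max(),'can',Z[80:120,185:215].max(), 'bin',Z[90:130,340:385].max(),'grey',Z[80:120,275:303].max(),'ring',Z[280:310,478:512].max())
E
python3 m.py
```

```text
scale 7928 c [ 0.4943 -0.2794] sz [0.2371 0.19  ] ang 11.0
housing px 453 469 262 278
key px 88 462.6931818181818 269.84090909090907 0.06931377797402849 [ 0.41243142 -0.3530443   0.05693383]
key at [ 0.41237069 -0.34963581  0.06931378] hz 0.04702887717042524
mat 95 c [0.6944 0.0695] sz [0.02   0.0477] ang 83.1
box rim 889 c [0.512  0.2723] sz [0.1999 0.1714] ang 3.7
wood z 0.08941356683157098 pot 1.2016878408626381 can 1.2016878408626381 bin 1.2016878408626381 grey 1.2016878408626381 ring 1.2016878408626381
```

```bash
cat >> h.py <<'E'
def objR(yaw,tilt=0): # tilt>0: -x end goes down
    return Ro.from_euler('z',yaw)*Ro.from_euler('y',-tilt)
def toolR(OR,s=1):
    # tool x = -obj z, tool z = s*obj y
    x=np.array([0,0,-1.]);z=np.array([0,s*1.,0]);y=np.cross(z,x)
    return OR*Ro.from_matrix(np.stack([x,y,z],1))
def tcp(gp,OR,s=1,off=0.006):
    """TCP pose so that the grasp point is at gp"""
    T=toolR(OR,s); return np.array(gp)-T.apply([off,0,0]), T.as_euler('xyz')
def rot(yaw): return np.array([np.cos(yaw),np.sin(yaw),0])
def tryik(gp,yaw,tilt,s):
    p,o=tcp(gp,objR(yaw,tilt),s); return ik(p,o)
E
python3 - <<'E'
from h import *
print('mat',ray('top',297.4,172.7,.003))
D=np.pi/180
f=lambda q:None if q is None else np.round(q,2).tolist()
for s in (1,-1):
    print('cup grasp',s,f(tryik([.6893,.0228,.055],-7.1*D,0,s)), 'scoop',f(tryik([.59,-.2725,.106],11*D,0,s)))
    for yaw in (11,-20,-50,-79,40,70,101,150,-140,191):
        r=[]
        for t in (0,40,80,90):
            # lip at scoop center, z .09
            OR=objR(yaw*D,t*D); lip=np.array([.516,-.2875,.085]); gp=lip-OR.apply([-.113,0,.012])
            r.append(f(tryik(gp,yaw*D,t*D,s)))
        print(s,yaw,r)
E
```

```text
mat [0.63984677 0.03432541 0.003     ]
cup grasp 1 [-0.02, 0.77, 1.21, -0.0, 1.15, -1.47] scoop [-0.49, 0.63, 1.33, 0.0, 1.18, -2.25]
1 11 [[-0.45, 0.73, 1.24, 0.0, 1.17, -2.22], None, [-0.91, 0.45, 1.98, 1.82, 1.13, 2.27], [-0.95, 0.52, 2.01, 1.93, 1.33, 2.14]]
1 -20 [[-0.53, 0.78, 1.16, 0.0, 1.21, -1.76], [-0.6, 0.4, 1.73, 0.46, 0.37, -2.2], [-0.7, 0.34, 2.16, 2.66, 0.8, 1.86], [-0.72, 0.42, 2.22, 2.72, 1.1, 1.77]]
1 -50 [[-0.62, 0.77, 1.18, 0.0, 1.2, -1.32], [-0.53, 0.41, 1.72, -0.57, 0.41, -0.77], [-0.4, 0.37, 2.11, 3.79, 0.83, 1.19], [-0.38, 0.44, 2.16, 3.7, 1.11, 1.3]]
1 -79 [[-0.69, 0.71, 1.28, 0.0, 1.15, -0.88], [-0.48, 0.45, 1.66, -0.83, 0.75, -0.13], None, None]
1 40 [None, None, [-0.95, 0.62, 1.69, 1.39, 1.51, 2.41], [-0.99, 0.69, 1.68, 1.48, 1.65, 2.34]]
1 70 [None, None, [-0.89, 0.81, 1.34, 1.11, 1.91, 2.44], [-0.92, 0.89, 1.3, 1.21, 2.03, 2.44]]
1 101 [[-0.41, 0.42, 1.74, 0.0, 0.98, 2.54], [-0.65, 0.62, 1.39, 0.45, 1.68, 2.23], [-0.78, 0.99, 1.0, 0.85, 2.31, 2.35], [-0.8, 1.09, 0.91, 1.01, 2.44, 2.45]]
1 150 [[-0.58, 0.33, 1.87, 0.0, 0.94, 1.51], [-0.57, 0.67, 1.31, -0.
[... 1455 characters left out ...]
8, 1.09, 0.91, 1.01, 2.44, -0.69]]
-1 150 [[-0.58, 0.33, 1.87, 0.0, 0.94, -1.63], [-0.57, 0.67, 1.31, -0.03, 1.86, -1.61], [-0.56, 1.14, 0.7, -0.08, 2.69, -1.65], [-0.56, 1.27, 0.54, -0.14, 2.89, -1.7]]
-1 -140 [None, [-0.47, 0.58, 1.45, -0.64, 1.46, -2.55], None, None]
-1 191 [[-0.72, 0.4, 1.78, 0.0, 0.97, -2.49], [-0.5, 0.64, 1.36, -0.43, 1.71, -2.2], [-0.37, 1.04, 0.9, -0.85, 2.37, -2.37], [-0.36, 1.14, 0.8, -1.04, 2.49, -2.5]]<stdin>:6: UserWarning: Gimbal lock detected. Setting third angle to zero since it is not possible to uniquely determine all angles.
<stdin>:12: UserWarning: Gimbal lock detected. Setting third angle to zero since it is not possible to uniquely determine all angles.
```

```bash
cat >> h.py <<'E'
import warnings; warnings.filterwarnings('ignore')
D=np.pi/180
def go(gp,yaw,tilt=0,s=-1,feed=None,thr=None,off=0.006):
    p,o=tcp(gp,objR(yaw*D,tilt*D),s,off)
    return move_ptp(p,o) if feed is None else movel(p,o,feed=feed,threshold=thr)
E
python3 - <<'E'
from h import *
g=[.6885,.0225]
go(g+[.16],-7.1); print(current_time())
go(g+[.055],-7.1,feed=.12,thr=8)
print(current_tcp_pos(),current_wrist_force())
close(40); print('open',current_opening(),current_wrist_force(),current_time())
go(g+[.20],-7.1,feed=.1); pause(.2); print(current_opening(),current_wrist_force(),current_time())
snap('side','s1');snap('top','t1')
E
```

```text
2.625
[0.6889802  0.02249941 0.06199958] [-0.66964323 -0.08625968 -0.10897481]
open 0.011716294344834016 [-0.19111696 -0.10792206 -0.04423052] 4.875
0.011678754454058624 [-0.33472978  0.14388594 -1.9860735 ] 6.675
```

View pics/s1.png

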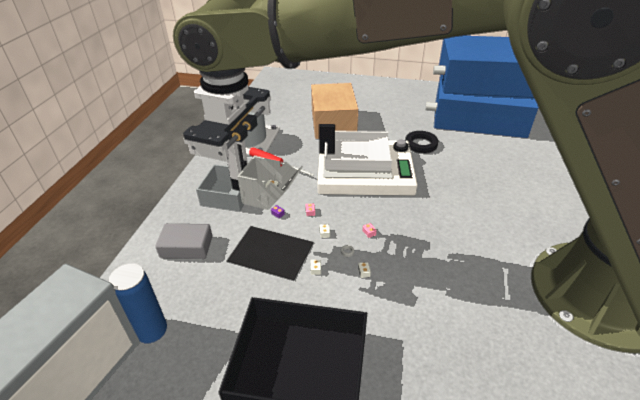

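```bash
cat > pour.py <<'E'
from h import *
S=np.array([.5165,-.2875]); sy=11*D; ex=np.array([np.cos(sy),np.sin(sy)]); ey=np.array([-ex[1],ex[0]])
def lip(x,y,z,t,yaw=101,feed=None):
    OR=objR(yaw*D,t*D); L=np.r_[S+x*ex+y*ey,z]; gp=L-OR.apply([-.113,0,.012]); return go(gp,yaw,t,feed=feed)
E
python3 - <<'E'
from pour import *
x,y=.012,.012
lip(x,y,.22,0); print(current_time(),current_wrist_force())
lip(x,y,.18,15,feed=.12);lip(x,y,.125,35,feed=.12);lip(x,y,.105,50,feed=.12)
print(current_time(),current_wrist_force(),current_opening())
snap('side','s2');snap('top','t2')
E
```

```text
8.7167 [-0.14412766  0.01819139 -1.0769125 ]
10.0333 [-0.71186531  0.21527755 -1.74780876] 0.011827485392243178
```

View pics/s2.png

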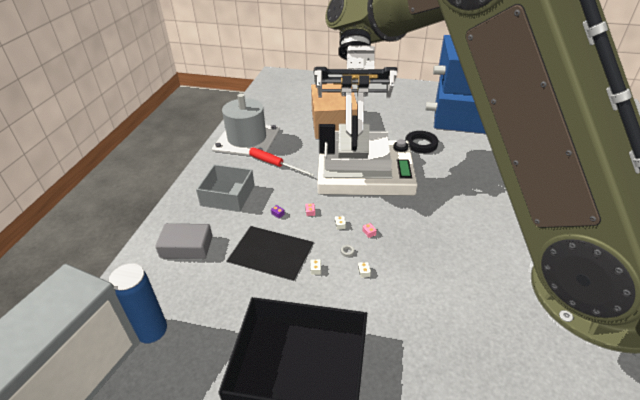

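View pics/t2.png

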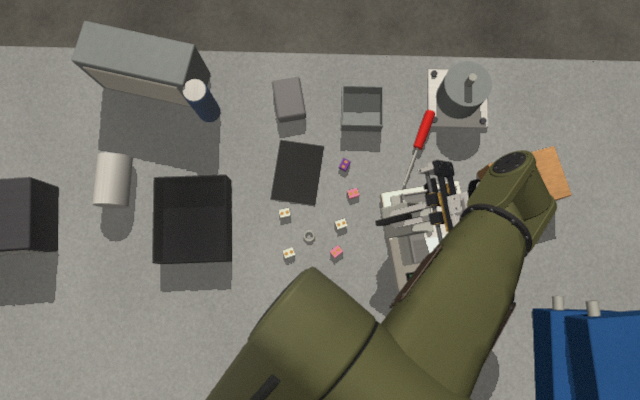

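```bash
python3 - <<'E'
from pour import *
x,y=.012,.012
for t,z in ((60,.095),(67,.088),(72,.086),(76,.085),(80,.084),(85,.084)):
    lip(x,y,z,t,feed=.04); print(t,current_time(),current_wrist_force().round(2))
pause(.5);print(current_wrist_force(),current_opening(),current_time())
snap('side','s3')
E
python3 - <<'E'
import cv2
a=cv2.imread('pics/s3.png');cv2.imwrite('pics/s3c.png',cv2.resize(a[70:220,280:460],None,fx=4,fy=4))
E
```

```text
60 10.675 [-0.17  1.02 -2.08]
67 11.125 [-0.01  0.65 -1.53]
72 11.5083 [ 0.69 -0.91 -1.92]
76 11.85 [-0.31 -0.57 -1.18]
80 12.1917 [-0.07  0.95 -2.39]
85 12.5917 [-0.36  0.11 -1.05]
[ 0.21418118  0.40073329 -2.23393137] 0.011694354333640975 13.0917
```

View pics/s3c.png

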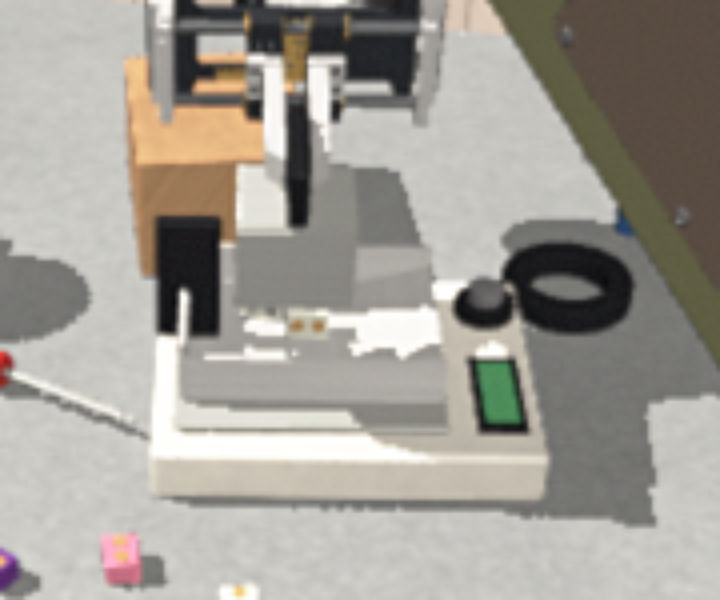

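Run:
```python
from pour import *
x,y=.012,.012
lip(x,y,.084,92,feed=.05); pause(.3)
lip(x,y,.13,92,feed=.05); pause(.3)
def w():
    f=[]
    for i in range(12): pause(.03); f.append(current_wrist_force())
    return np.mean(f,0).round(3)
print('w',w())
lip(x,y,.17,50,feed=.12);lip(x,y,.21,15,feed=.12);lip(x,y,.23,0,feed=.12)
g=[.6885,.0225]
go(g+[.2],-7.1); print(current_time(),w())
snap('side','s4');a,d=snap('top','t4')
cv2.imwrite('pics/t4c.png',cv2.resize(a[130:300,260:520],None,fx=3,fy=3,interpolation=cv2.INTER_CUBIC))
```

```text
w [-0.283  0.075 -1.794]
19.625 [-0.072  0.024 -1.658]
```

View pics/t4c.png

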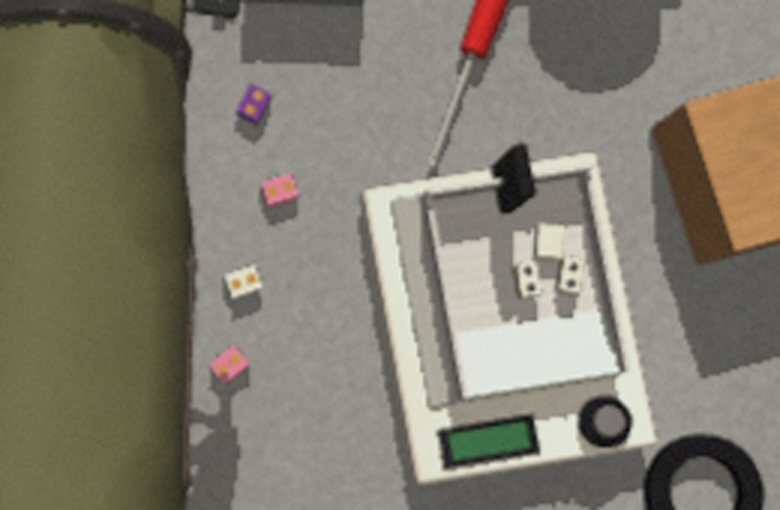

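View pics/s4.png

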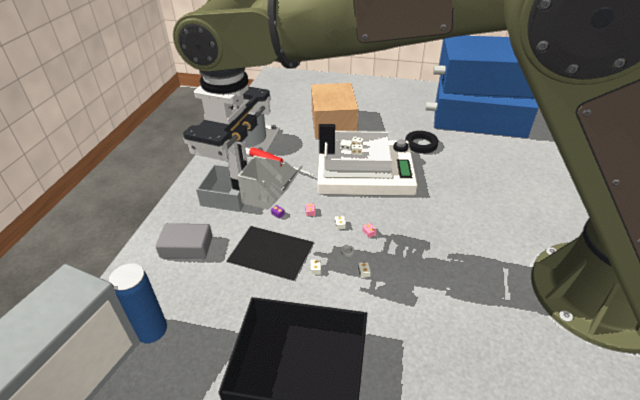

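Run:
```python
from h import *
a=cv2.imread('pics/t2.png');g=cv2.cvtColor(a,cv2.COLOR_BGR2GRAY)
m=np.zeros_like(g);m[138:208,268:328]=(g[138:208,268:328]<50)
n,l,st,c=cv2.connectedComponentsWithStats(m);i=1+st[1:,4].argmax();vv,uu=np.nonzero(l==i)
xy=np.array([ray('top',p,q,.003)[:2] for p,q in zip(uu,vv)],np.float32);r=cv2.minAreaRect(xy);print(r)
M=np.array(r[0]); gp=M+.047*np.array([np.cos(-7.1*D),np.sin(-7.1*D)]);print(gp)
go([*gp,.10],-7.1,feed=.12); go([*gp,.060],-7.1,feed=.08)
print(go([*gp,.0535],-7.1,feed=.02,thr=4),current_tcp_pos(),current_wrist_force())
let_go(); go([*gp,.2],-7.1,feed=.15); print(current_time())
# look from away
move_ptp(*tcp([.45,-.2,.25],objR(0),-1))
print(current_time()); snap('side','s5');a,d=snap('top','t5')
cv2.imwrite('pics/t5c.png',cv2.resize(a[130:300,260:520],None,fx=3,fy=3,interpolation=cv2.INTER_CUBIC))
```

```text
((0.6905160546302795, -0.019549541175365448), (0.00222440785728395, 0.005643022712320089), 65.66561889648438)
[ 0.73715566 -0.02535881]
True [ 0.73752532 -0.02543378  0.06088474] [ 0.78644813 -0.73858156  3.6959775 ]
24.7
25.9833
```

View pics/t5c.png

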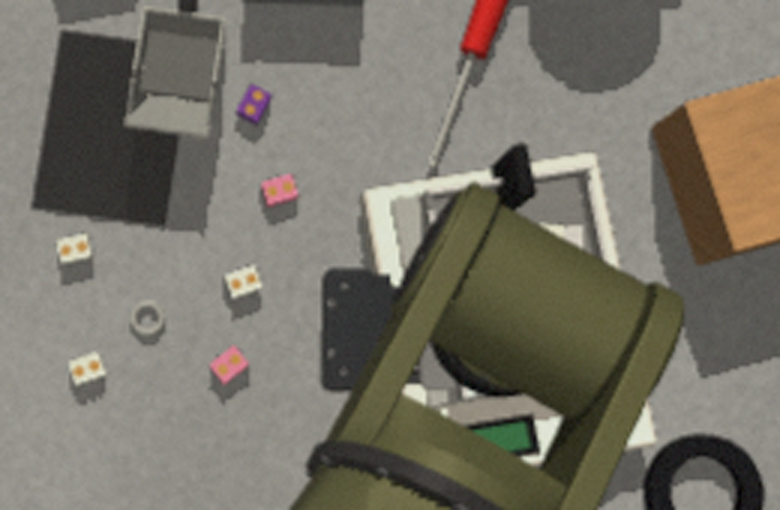

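View pics/s5.png

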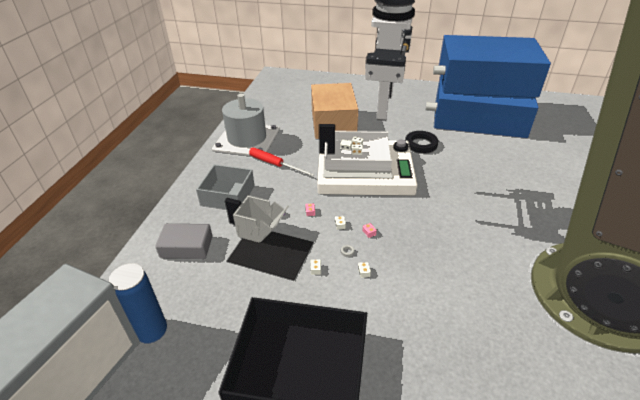

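Run:
```python
from h import *
a=cv2.imread('pics/t2.png');g=cv2.cvtColor(a,cv2.COLOR_BGR2GRAY)
print(g[172,262:335:4])
t=cv2.threshold(g[132:215,262:335],0,255,cv2.THRESH_OTSU)[0]; print(t)
m=np.zeros_like(g);m[132:215,262:335]=(g[132:215,262:335]<min(t,70))
n,l,st,c=cv2.connectedComponentsWithStats(m);i=1+st[1:,4].argmax();vv,uu=np.nonzero(l==i)
xy=np.array([ray('top',p,q,.003)[:2] for p,q in zip(uu,vv)],np.float32);r=cv2.minAreaRect(xy);print(r,c[i])
# current cup grip
d=np.load('pics/t5.npy');P=pts('top',d);b=cv2.imread('pics/t5.png');gb=cv2.cvtColor(b,cv2.COLOR_BGR2GRAY)
k=np.zeros_like(g,bool);k[110:160,300:345]=True
k&=(P[...,2]>.06)&(P[...,2]<.1)&(gb<60);print(k.sum(),cv2.minAreaRect(P[k][:,:2].astype(np.float32)),np.median(P[k],0))
```

```text
[142 145 143 118  50  54  53  57  55  53  52  56  55  53  56 151 150 153
 151]
102.0
((0.6412208676338196, 0.03476227447390556), (0.1075323298573494, 0.14791160821914673), 83.1263427734375) [297.18097448 172.47911833]
62 ((0.7386313080787659, -0.024900995194911957), (0.009334818460047245, 0.03297864645719528), 83.45732879638672) [ 0.73714131 -0.02445643  0.07444995]
```

Run:
```python
from h import *
g=[.7375,-.0254]
go(g+[.2],-7.1); go(g+[.055],-7.1,feed=.12,thr=8); close(40); print(current_opening())
go(g+[.10],-7.1,feed=.1)
M=np.array([.6412,.0348]); gp=M+.047*np.array([np.cos(-7.1*D),np.sin(-7.1*D)])
go([*gp,.10],-7.1,feed=.12); go([*gp,.060],-7.1,feed=.08)
print(go([*gp,.0535],-7.1,feed=.02,thr=4),current_tcp_pos(),current_wrist_force())
let_go(); go([*gp,.2],-7.1,feed=.15); print(current_time())
move_ptp(*tcp([.45,-.2,.25],objR(0),-1))
print(current_time()); snap('side','s6');a,d=snap('top','t6')
cv2.imwrite('pics/t6c.png',cv2.resize(a[130:300,260:520],None,fx=3,fy=3,interpolation=cv2.INTER_CUBIC))
P=pts('top',d);Z=P[...,2];hsv=cv2.cvtColor(a,cv2.COLOR_BGR2HSV)
m=((hsv[...,1]<60)&(hsv[...,2]>150)&(Z>.010)&(Z<.025)).astype(np.uint8);m=cv2.morphologyEx(m,cv2.MORPH_CLOSE,np.ones((5,5)))
n,l,st,c=cv2.connectedComponentsWithStats(m)
for i in range(1,n):
    if st[i,4]>40:
        vv,uu=np.nonzero(l==i);xy=np.array([ray('top',p,q,.016)[:2] for p,q in zip(uu,vv)],np.float32);print(c[i].round(),st[i,4],np.round(np.r_[cv2.minAreaRect(xy)[0],cv2.minAreaRect(xy)[1],cv2.minAreaRect(xy)[2]],4))
```

```text
0.011610573077169267
True [0.68826163 0.02900588 0.06087137] [-0.61635291 -0.61588156  4.00490921]
34.7333
36.0
[434.  87.] 454 [ 8.57900e-01 -2.95900e-01  4.82000e-02  1.24600e-01  7.56683e+01]
[484. 111.] 133 [ 8.01400e-01 -4.21100e-01  1.73000e-02  6.95000e-02  8.87223e+01]
[409. 168.] 57 [ 6.57500e-01 -2.38100e-01  3.90000e-03  8.87000e-02  7.04471e+01]
[341. 223.] 90 [ 5.16600e-01 -7.41000e-02  1.97000e-02  2.50000e-02  2.00175e+01]
[288. 252.] 91 [4.44000e-01 4.80000e-02 1.95000e-02 2.55000e-02 2.00035e+01]
```

View pics/t6c.png

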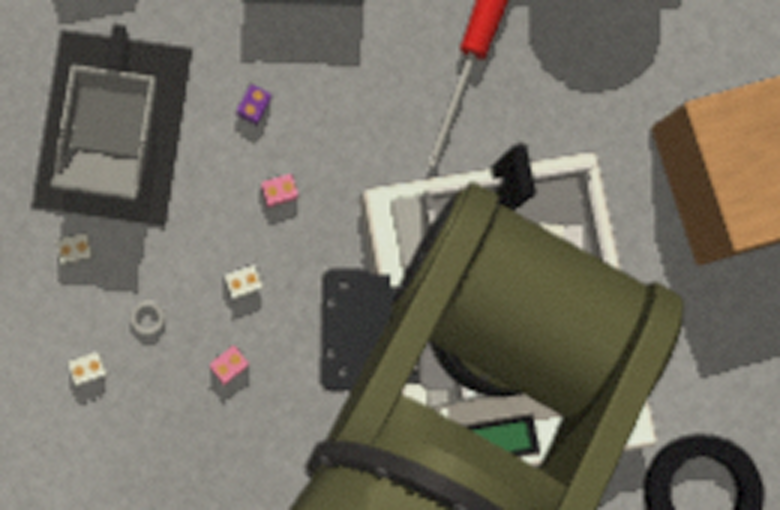

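```bash
cat > pick.py <<'E'
from h import *
S=np.array([.5165,-.2875]); sy=11*D; ex=np.array([np.cos(sy),np.sin(sy)]); ey=np.array([-ex[1],ex[0]])
def best(tip,yaw):
    c=[]
    for s in(1,-1):
        p,o=tcp(tip,objR(yaw*D),s,.025);q=ik(p,o)
        if q is not None:c.append((abs(q[5]),s))
    return min(c)[1]
def pick(x,y,phi):
    yaw=phi-90; s=best([x,y,.1],yaw)
    go([x,y,.10],yaw,s=s,off=.025); 
    hit=go([x,y,.003],yaw,s=s,off=.025,feed=.1,thr=8)
    close(20); w=current_opening(); go([x,y,.14],yaw,s=s,off=.025,feed=.2); pause(.05)
    print('hit',hit,'w',w,current_opening(),current_time()); return w>.012
def drop(sx,syy,yaw=11):
    p=S+sx*ex+syy*ey; s=best([*p,.14],yaw)
    go([*p,.15],yaw,s=s,off=.025); go([*p,.080],yaw,s=s,off=.025,feed=.12); let_go(); go([*p,.15],yaw,s=s,off=.025,feed=.2); print('dropped',current_time())
E
python3 - <<'E'
from pick import *
for u,v in ((436,222.7),(450.3,221),(443,210)):
    p=ray('top',u,v,.063)[:2]-S; print((p@ex).round(3),(p@ey).round(3))
print('nut',ray('top',309,236.7,.009))
if pick(.5393,.0621,105.7): drop(.030,.032)
snap('side','s7');a,d=snap('top','t7')
cv2.imwrite('pics/s7c.png',cv2.resize(cv2.imread('pics/s7.png')[100:290,220:460],None,fx=3,fy=3,interpolation=cv2.INTER_CUBIC))
E
```

```text
0.001 -0.005
-0.001 -0.038
0.027 -0.026
nut [0.48272674 0.00057755 0.009     ]
hit False w 0.02518672855097327 0.02573145292506765 40.325
dropped 43.8833
```

View pics/s7c.png

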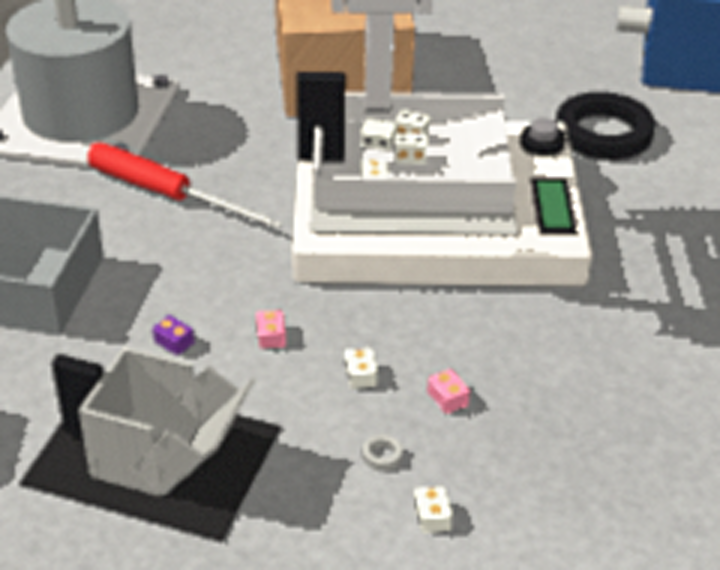

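Run:
```python
from pick import *
print([a.round(1) for a in (proj('side',[.444,.048,.016]),proj('side',[.5166,-.0741,.016]))])
if pick(.444,.048,20): drop(-.005,.034)
snap('side','s8')
cv2.imwrite('pics/s8c.png',cv2.resize(cv2.imread('pics/s8.png')[100:290,220:460],None,fx=3,fy=3,interpolation=cv2.INTER_CUBIC))
```

```text
[array([364.5, 268.1]), array([340.4, 220.9])]
hit False w 0.01983908942059608 0.01988424844661241 48.3167
dropped 51.9417
```

View pics/s8c.png

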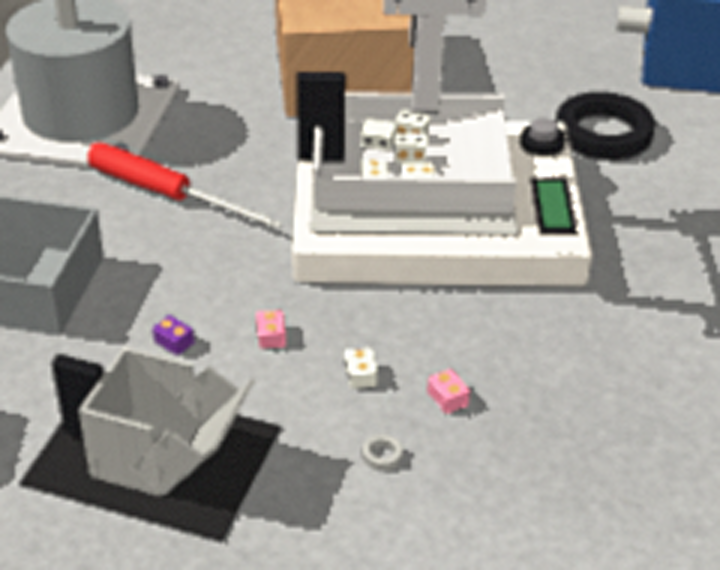

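Run:
```python
from pick import *
if pick(.5166,-.0741,20): drop(-.034,.0)
go([.42,0,.25],0,off=.025)
snap('side','s9');a,d=snap('top','t9')
cv2.imwrite('pics/t9c.png',cv2.resize(a[130:300,260:520],None,fx=3,fy=3,interpolation=cv2.INTER_CUBIC))
cv2.imwrite('pics/s9c.png',cv2.resize(cv2.imread('pics/s9.png')[100:290,220:460],None,fx=3,fy=3,interpolation=cv2.INTER_CUBIC))
```

```text
hit False w 0.019582126182348728 0.020270816009859083 56.3833
dropped 60.0333
```

View pics/s9c.png

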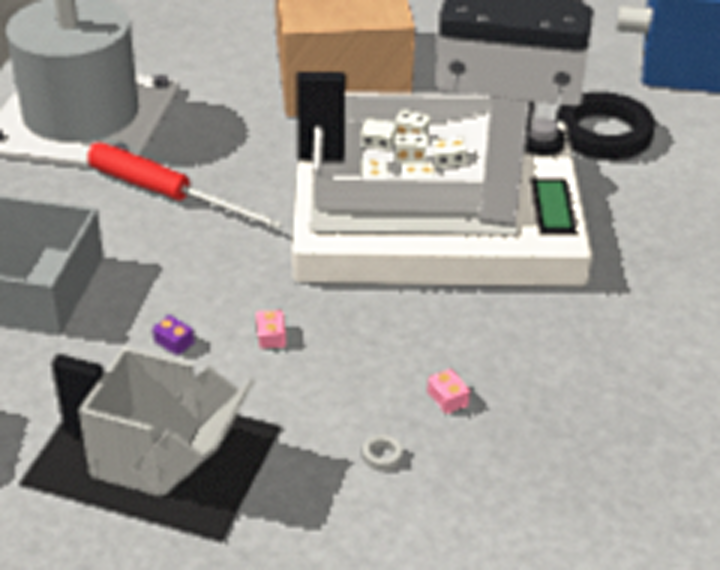

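View pics/t9c.png

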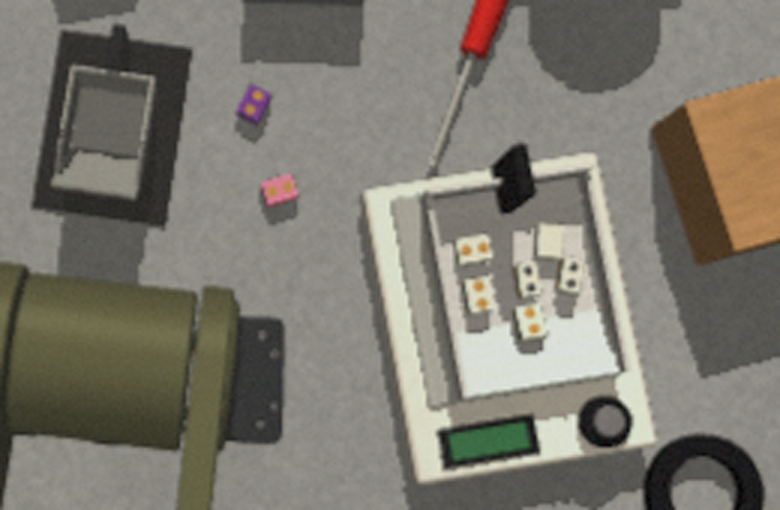

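Run:
```python
from h import *
K=ray('top',463.2,270,.057)[:2]; print(K)
close(20)
from pick import best
s=best([*K,.1],11)
go([*K,.10],11,s=s,off=.025); go([*K,.068],11,s=s,off=.025,feed=.08)
h=go([*K,.045],11,s=s,off=.025,feed=.015,thr=8.5); print(h,current_tcp_pos(),current_wrist_force()); pause(.15)
print(current_wrist_force()); snap('side','s10')
go([*K,.12],11,s=s,off=.025,feed=.08); print(current_time())
cv2.imwrite('pics/s10c.png',cv2.resize(cv2.imread('pics/s10.png')[80:220,300:480],None,fx=4,fy=4,interpolation=cv2.INTER_CUBIC))
```

```text
[ 0.41236794 -0.35409783]
True [ 0.4123997  -0.35413915  0.07725875] [-1.99398223  0.52485251  6.56358937]
[-1.846686    2.34298228  7.32562338]
66.975
```

View pics/s10c.png

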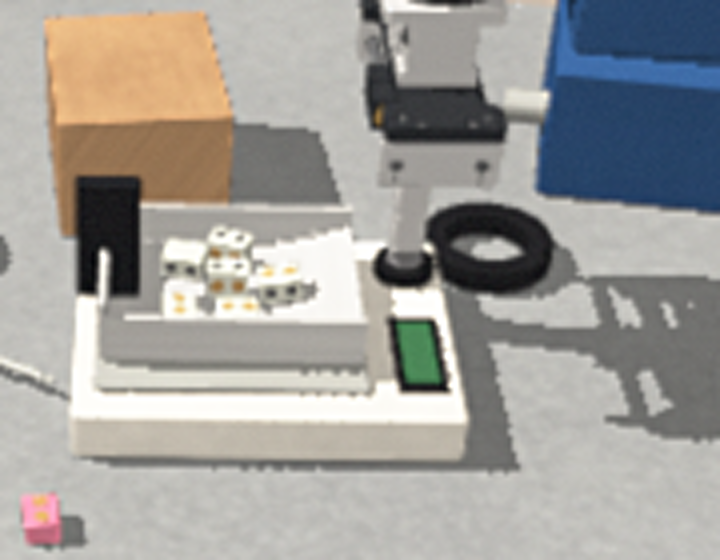

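Run:
```python
from h import *
from pick import best
K=np.array([.4124,-.3541]); s=best([*K,.1],11)
go([*K,.066],11,s=s,off=.025,feed=.1)
for z in np.arange(.062,.0455,-.001):
    h=go([*K,z],11,s=s,off=.025,feed=.02,thr=12); f=current_wrist_force()[2]; print(round(z,4),round(current_tcp_pos()[2]-.025,4),round(f,1),h)
    if f>12 or h:break
pause(.1)
go([*K,.12],11,s=s,off=.025,feed=.1); let_go(); print(current_time())
```

```text
0.062 0.0621 -0.2 False
0.061 0.061 0.7 False
0.06 0.0599 0.3 False
0.059 0.0589 -0.2 False
0.058 0.0581 2.0 False
0.057 0.0571 2.6 False
0.056 0.0561 1.6 False
0.055 0.0551 3.1 False
0.054 0.0541 4.3 False
0.053 0.053 4.8 False
0.052 0.0522 7.5 False
0.051 0.052 17.2 False
73.1583
```

```bash
cat > tip.py <<'E'
from h import *
B=np.array([.512,.2723]); by=3.7*D
bx=np.array([np.cos(by),np.sin(by)]); byv=np.array([-bx[1],bx[0]])
def gpose(x,y,z,t,yaw):
    OR=objR(yaw*D,t*D); L=np.r_[B+x*bx+y*byv,z]; return L-OR.apply([-.155,0,-.043])
def lipgo(x,y,z,t,yaw,s=-1,feed=None): return go(gpose(x,y,z,t,yaw),yaw,t,s=s,feed=feed)
E
python3 - <<'E'
from tip import *
d=np.load('pics/t9.npy');P=pts('top',d)
k=np.zeros(d.shape,bool);k[170:205,415:450]=True;k&=(P[...,2]>.12)&(P[...,2]<.15);print(k.sum(),cv2.minAreaRect(P[k][:,:2].astype(np.float32)))
print('can z',np.median(P[85:95,190:200,2]),np.median(P[85:95,190:200],(0,1)))
f=lambda q:None if q is None else np.round(q,2).tolist()
for yaw in (3.7,30,50,-20,93.7,-86.3):
    for s in (-1,1):
        print(yaw,s,[f(tryik(gpose(.02,0,z,t,yaw),yaw*D,t*D,s)) for t,z in((0,.2),(25,.13),(45,.08),(60,.07))])
E
```

```text
114 ((0.590043306350708, -0.272846519947052), (0.03930940479040146, 0.01258169487118721), 10.376825332641602)
can z 0.1500411564723526 [0.79055722 0.25914016 0.15004116]
3.7 -1 [[0.34, 0.77, 0.79, -0.0, 1.59, 1.85], [0.4, 0.45, 1.35, -0.18, 0.94, 1.99], [0.48, 0.29, 1.73, -0.67, 0.48, 2.49], None]
3.7 1 [[0.34, 0.77, 0.79, -0.0, 1.59, -1.29], [0.4, 0.45, 1.35, -0.18, 0.94, -1.16], [0.48, 0.29, 1.73, -0.67, 0.48, -0.65], None]
30 -1 [[0.44, 0.8, 0.73, -0.0, 1.61, 1.48], [0.42, 0.45, 1.34, 0.06, 0.91, 1.44], [0.39, 0.27, 1.75, 0.27, 0.35, 1.22], [0.37, 0.17, 2.0, 2.07, 0.15, -0.58]]
30 1 [[0.44, 0.8, 0.73, -0.0, 1.61, -1.66], [0.42, 0.45, 1.34, 0.06, 0.91, -1.7], [0.39, 0.27, 1.75, 0.27, 0.35, -1.92], None]
50 -1 [[0.51, 0.77, 0.78, -0.0, 1.59, 1.2], [0.43, 0.45, 1.35, 0.23, 0.96, 1.03], [0.33, 0.29, 1.73, 0.77, 0.55, 0.48], [0.23, 0.21, 1.95, 1.52, 0.54, -0.3]]
50 1 [[0.51, 0.77, 0.78, -0.0, 1.59, -1.94], [0.43, 0.45, 1.35, 0.23, 0.96, -2.11], None, None]
-20 -1 [[0.26, 0.68, 0.93, -0.0, 1.53, 2.18], [0.4, 0.44, 1.36, -0.34, 1.04, 2.44], None, None]
-20 1 [[0.26, 0.68, 0.93, 0.0, 1.53, -0.96], [0.4, 0.44, 1.36, -0.34, 1.04, -0.7], [0.54, 0.35, 1.65, -0.87, 0.8, -0.16], None]
93.7 -1 [[0.63, 0.58, 1.08, -0.0, 1.48, 0.57], [0.44, 0.43, 1.37, 0.44, 1.2, 0.24], [0.25, 0.41, 1.56, 0.86, 1.16, -0.17], [0.11, 0.44, 1.64, 1.12, 1.29, -0.43]]
93.7 1 [None, None, None, None]
-86.3 -1 [None, None, None, [0.66, 0.72, 1.19, -0.85, 1.87, -2.52]]
-86.3 1 [[0.15, 0.3, 1.48, -0.0, 1.36, 0.09], [0.39, 0.4, 1.41, -0.41, 1.48, 0.39], [0.56, 0.58, 1.31, -0.68, 1.67, 0.57], [0.66, 0.72, 1.19, -0.85, 1.87, 0.62]]
```

Run:
```python
from tip import *
g=[.5900,-.2727]
go(g+[.2],11); go(g+[.106],11,feed=.1,thr=8); print(current_tcp_pos(),current_wrist_force())
close(60); print(current_opening())
go(g+[.135],11,feed=.03); go(g+[.25],11,feed=.08); go(g+[.26],11,-8,feed=.02); pause(.2)
f=[]
for i in range(12): pause(.03); f.append(current_wrist_force())
print(np.mean(f,0),current_opening(),current_time())
snap('side','s11');snap('top','t11')
cv2.imwrite('pics/s11c.png',cv2.resize(cv2.imread('pics/s11.png')[30:220,270:480],None,fx=3,fy=3,interpolation=cv2.INTER_CUBIC))
gp=gpose(0,.02,.235,-8,93.7); print(gp, ik(*tcp(gp,objR(93.7*D,-8*D),-1)))
```

```text
[ 0.59031981 -0.27285003  0.11277723] [-0.12668388  0.59427136  0.81684658]
0.01161001317200589
[ 0.22274546  0.09887491 -3.17946272] 0.011538776091451307 80.2667
[0.500418  0.4514019 0.2560097] [ 0.72080944  0.62951756  0.98156493 -0.11060338  1.6157738   0.65597232]
```

View pics/s11c.png

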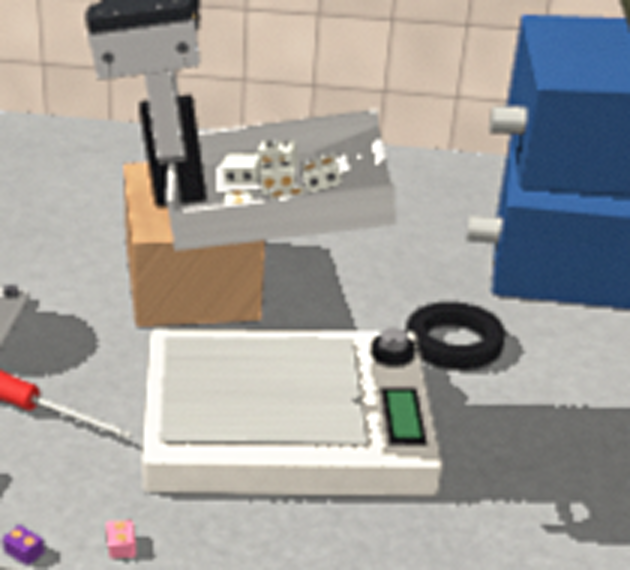

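Run:
```python
from tip import *
try:
    lipgo(0,.02,.235,-8,93.7,feed=.09)
except PlanningError as e: print('PE',e); raise SystemExit
print(current_time(),current_wrist_force(),current_opening())
snap('side','s12')
```

```text
88.6333 [ 0.34459528  1.11038686 -3.34560425] 0.011881605709909806
```

View pics/s12.png

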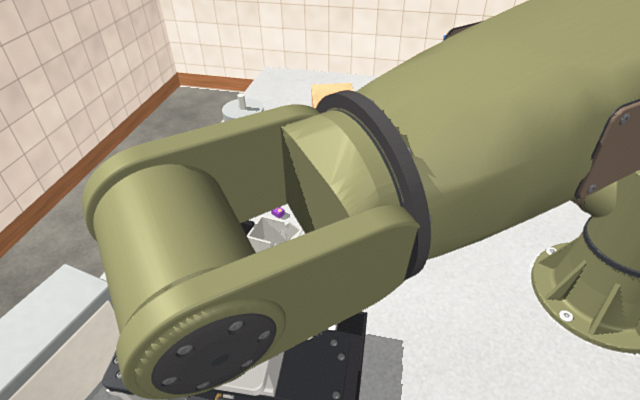

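Blocked view, but the weight is unchanged. I now lower and tip slowly.

Run:
```python
from tip import *
def w():
    f=[]
    for i in range(10): pause(.03); f.append(current_wrist_force())
    return np.mean(f,0).round(2)
print(w())
for t,z,fd in ((0,.18,.1),(15,.12,.1),(24,.085,.06),(30,.075,.03),(36,.072,.03),(42,.070,.03),(48,.070,.03),(54,.07,.03)):
    lipgo(0,.02,z,t,93.7,feed=fd); print(t,current_time(),current_wrist_force().round(2))
pause(.4);print(w(),current_opening()); snap('top','t13');snap('side','s13')
```

```text
[ 0.1  -0.03 -2.99]
0 89.5 [-0.26 -0.36 -1.9 ]
15 89.9333 [-0.54  0.85 -3.69]
24 90.4333 [ 0.64 -0.71 -2.38]
30 90.9833 [-0.59  0.52 -3.85]
36 91.6417 [ 0.35  0.11 -4.08]
42 92.325 [-0.62  0.41 -1.47]
48 93.0417 [-0.87  0.55 -1.65]
54 93.7583 [-0.63  0.26 -1.84]
[ 0.07 -0.02 -1.77] 0.01182757247503787
```

View pics/t13.png

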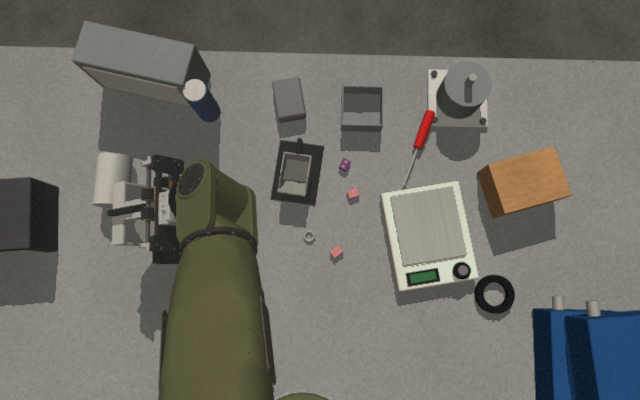

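View pics/s13.png

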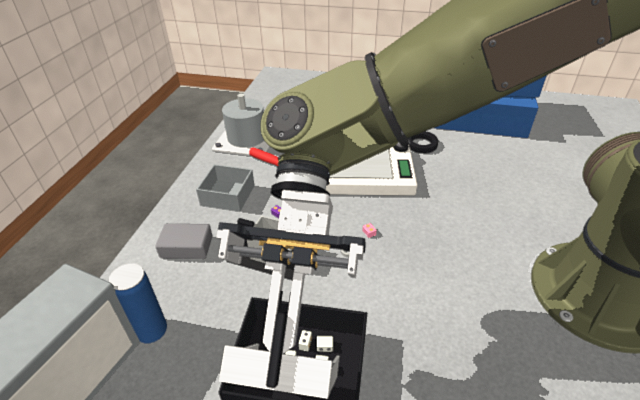

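Run:
```python
from tip import *
lipgo(0,.02,.11,54,93.7,feed=.08);lipgo(0,.02,.16,25,93.7,feed=.12);lipgo(0,.02,.22,0,93.7,feed=.12)
print(current_time())
d=np.load('pics/t13.npy');P=pts('top',d);Z=P[...,2];m=np.zeros(d.shape,np.uint8);m[170:300,370:482]=((Z>.027)&(Z<.07))[170:300,370:482]
m=cv2.morphologyEx(m,cv2.MORPH_OPEN,np.ones((3,3)));n,l=cv2.connectedComponents(m);vv,uu=np.nonzero(l==l[255,410])
xy=np.array([ray('top',p,q,.036)[:2] for p,q in zip(uu,vv)],np.float32);r=cv2.minAreaRect(xy);print(r)
a=np.array(r[0]);print('origin',a+.0225*np.array([np.cos(11*D),np.sin(11*D)]))
# platter by brightness
a=cv2.imread('pics/t13.png');cv2.imwrite('pics/t13c.png',cv2.resize(a[170:300,370:500],None,fx=4.5,fy=4.5,interpolation=cv2.INTER_CUBIC))
cv2.imwrite('pics/t14.png',snap('top','t14')[0])
```

```text
96.55
((0.4927041530609131, -0.2795596718788147), (0.23387545347213745, 0.19034062325954437), 10.956459999084473)
origin [ 0.51479076 -0.27526647]
```

View pics/t13c.png

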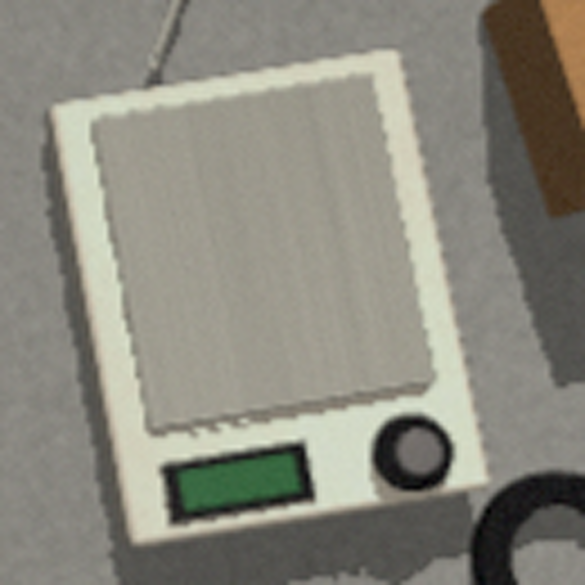

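View pics/t14.png

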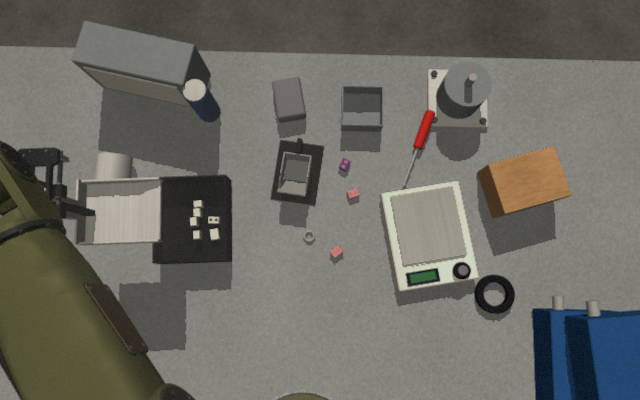

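Run:
```python
from tip import *
print(ray('top',428.4,226.1,.042))
C=np.array([.5155,-.2755]); gp=C+.075*np.array([np.cos(11*D),np.sin(11*D)])
go([*gp,.26],11,feed=.2); print(current_time()); snap('side','s15')
go([*gp,.13],11,feed=.12); print(go([*gp,.1045],11,feed=.02,thr=3),current_tcp_pos()[2]-.006,current_wrist_force())
pause(.1); let_go(); go([*gp,.2],11,feed=.15)
move_ptp(*tcp([.35,.0,.3],objR(0),-1)); print(current_time())
snap('side','s16');a,d=snap('top','t16')
P=pts('top',d);k=np.zeros(d.shape,bool);k[170:205,415:450]=True;k&=(P[...,2]>.12)&(P[...,2]<.15);r=cv2.minAreaRect(P[k][:,:2].astype(np.float32));print(r, np.percentile(P[k][:,2],[10,50,90]))
print('scoop origin',np.array(r[0])-.075*np.array([np.cos(11*D),np.sin(11*D)]))
```

```text
[ 0.51221891 -0.27859715  0.042     ]
100.3167
True 0.1060034097820244 [0.15091372 0.1071397  5.01809899]
106.2667
((0.5895594954490662, -0.2589588165283203), (0.04039411246776581, 0.012996304780244827), 11.447392463684082) [0.12406081 0.13007775 0.13321628]
scoop origin [ 0.51593746 -0.27326949]
```

View pics/t16.png

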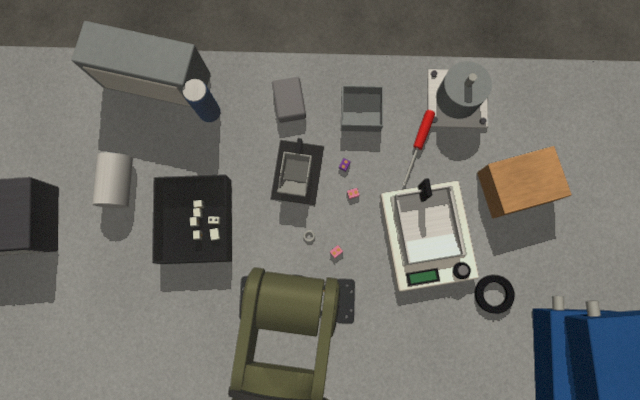

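View pics/s16.png

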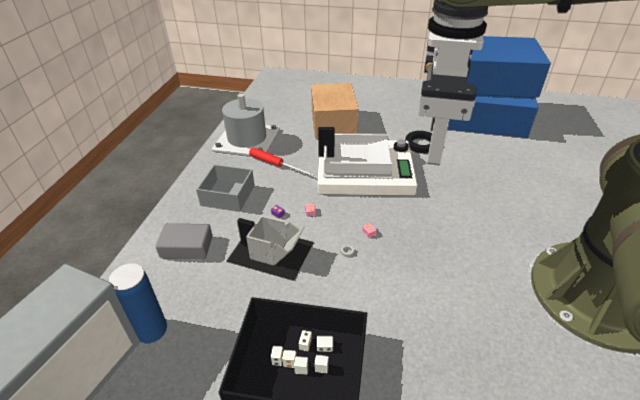

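Run:
```python
from h import *
d=np.load('pics/t16.npy');P=pts('top',d)
q=P[205:232,410:448].reshape(-1,3);q=q[(q[:,2]>.03)&(q[:,2]<.062)]
A=np.c_[q[:,:2]-q[:,:2].mean(0),np.ones(len(q))];print('floor plane',np.linalg.lstsq(A,q[:,2],rcond=None)[0].round(4))
m=P[180:260,158:228];h=cv2.cvtColor(cv2.imread('pics/t16.png'),cv2.COLOR_BGR2GRAY)[180:260,158:228]
print('blocks z max',np.percentile(m[h>120][:,2],[50,95,100]).round(3),'xy range',m[h>120].min(0).round(3),m[h>120].max(0).round(3))
```

```text
floor plane [-0.0036  0.0003  0.0485]
blocks z max [0.028 0.034 1.202] xy range [ 0.383 -0.045  0.012] [0.562 0.284 1.202]
```

```bash
python3 -c "
from station import *
pause(.3);print(current_time(),current_tcp_pos());finish_job()"
```

```text
106.6667 [ 3.50114650e-01 -1.01226884e-04  3.05893450e-01]
the job is handed in; nothing more can be done
```

I poured the cup's 3 blocks into the scoop, added the 3 loose white blocks, and pressed the count key. I then tipped all 6 into the stock box, put the scoop back on the platter and handed the job in at about 107 s. `finish_job` gives no verdict, so the checks below are my own.

**Last checks:**
- **Blocks:** the last pictures show six white blocks in the box, tops about 28–34 mm up, well below the rim. None are left on the bench, in the cup or in the scoop.
- **Scoop:** it is level (floor slope under 0.005 rad). Its centre is within about 3 mm of the platter position I aimed for, and about 6–7 mm from a second estimate.
- **Cup:** it looks upright and was aimed at the middle of the mat; I did not re-measure its position after releasing it.
- **Key:** I pressed it twice to be sure. The second press showed about 6 mm of travel, down to a hard stop.
- **Other things:** the pink and purple look-alikes, the locknut and the screwdriver look untouched.

**Mistakes and disagreements:**
- **Cup on the mat:** I first set the cup about 70 mm off, half off the mat, because a dark-colour threshold picked out the wrong spot. I re-measured the mat, picked the cup up again and put it in the middle.
- **Knocked block:** one loose block was knocked aside during the pour, so I located it again before picking it up.
- **Bad depth readings:** a few pixels had no depth reading and distorted the extremes of the last block-height check, so I went by the median and 95th percentile.

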